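# Hang the weight hanger on the loading beam by its keyhole link

### The job

Hang the loose weight hanger on the end of the consolidation frame's loading beam: slip its keyhole over the headed stud, push it back against the sprung collar, and pull it down until the stud is at the top of the slot and its head springs home into the recess, then let go so that it hangs free. Feel your way, and be gentle with the beam (no more than about 2 kg of push or pull); leave the other things on the bench where they are.

Things in the scene. Friction and masses are not known exactly. Their poses are not given: they have to be found in the camera images.
- hanger: Loose steel weight hanger, 196 mm tall, 0.4 kg, standing on its pan (90 mm diameter, 8 mm thick) with a 12 mm rod. Origin: centre of the pan's underside, z up. Its top, z 104 to 196 mm, is an upright channel 36 mm wide along y: web 6 mm thick (x -3 to +3 mm), side flanges standing out to x = -11 mm. The web's flat +x face goes against the frame's collar; the stud's head ends up on the -x side.
- grip (a point): Point on the hanger at (-4, 0, 164 mm) of its frame, midway between the flanges, where to take it from above: fingers across the 36 mm over the flanges' flat outer faces (y = +-18 mm). A firm grip, about 60 N, keeps it from turning in the fingers.
- keyhole (a point): Centre of the keyhole's round hole (20 mm diameter), mid-thickness of the web; hanger frame (0, 0, 128 mm), axes as the hanger's. From the hole a slot 11 mm wide runs straight up to z = 164 mm.
- seat (a point): Where the stud's axis lies when it is home at the top of the slot, mid-thickness of the web; hanger frame (0, 0, 160 mm), 32 mm above the hole's centre. Around it the web's -x face has a recess 20 mm diameter and 3 mm deep which takes the stud's head and locks the hanger; the collar's spring pushes it in there.
- frame: Fixed blue lever-arm consolidation frame, 0.5 m tall. Origin: on the bench under the beam's pivot, z up. The beam, 16 mm wide and 36 mm deep, runs along the frame's -x, axis 215 mm up when level; at its end, 300 mm from the pivot, is a boss 20 mm diameter with the headed stud pointing to -x. The beam is clamped at some tilt and yields only above 50 N; treat it gently, 20 N at most.
- stud_level (a point): Point fixed to the frame: on the stud's axis for a level beam, at the back face of the stud's head. x points into the beam, z up. With the beam's tilt the real stud is up to 16 mm above or below this point, which is not measured, so see or feel for it; sideways and in-out it is true to 0.5 mm. Stud: shank 8 mm, head 16 mm diameter, 5 mm thick, front edge chamfered 1 mm (outer end at x = -5 mm).
- collar_rest (a point): Point fixed to the frame, 1 mm to +x of stud_level: front face of the brass collar (28 mm diameter) at rest on the shank behind the head. A spring holds it out: 5 N starts it, 8 N moves it 5 mm (the web is then just behind the head and can go down; keyhole point 3 mm to +x of stud_level), 9.5 N brings it to its stop at 7.5 mm. With the hanger home, the seat point is level with stud_level in x.
- weight_large: Bystander: loose dark slotted disc weight, 100 mm diameter, 20 mm thick. Origin: centre of its underside.
- weight_small: Bystander: loose slotted disc weight, 68 mm diameter, 16 mm thick, near the hanger. Origin: centre of its underside.
- wash_bottle: Bystander: white bottle, 66 mm diameter, 150 mm tall. Origin: centre of its underside.
- moisture_tin: Bystander: small aluminium tin, 56 mm diameter, 40 mm tall, near the hanger. Origin: centre of its underside.
- cutting_ring: Bystander: thin steel ring, 68 mm diameter, 20 mm tall. Origin: centre of its underside.
- spanner: Bystander: spanner 170 mm long, lying flat. Origin: middle of its length, underside.
- trimming_knife: Bystander: flat trimming spatula 200 mm long, lying flat. Origin: middle of its length, underside.

How it is judged:
By the outcome, as a careful person would: the job done as asked, in the order asked, and still so for the second after the job is handed in, with the robot touching nothing.
It also fails if it takes over 72 s, if anything falls off the work surface, if the arm or the gripper's body presses on something with over 40 N, if the wrist force passes 120 N, or if a joint passes its speed limit or range.

### The arm

A 7-joint arm with a two-finger parallel gripper is mounted at the origin on the work surface. World frame = base frame: x ahead of the robot, y to its left, z up, the work surface at z = 0. Lengths are in m, angles in rad, forces in N, time in s.
With the tool pointing down it reaches from about 0.425 to 0.875 m from the base axis. Payload 4.7 kg.
Tool frame: the origin (TCP) lies at the very end of the fingers, on their centre line; the grasp point (between the pads) lies 19 mm behind it (ctrl.grasp_offset is the distance from the TCP to the grasp point, in m); z points along the fingers, y is the direction in which the jaws open and shut (so a half turn about z gives the same grasp; the last joint's range is limited). The gripper opens to 87 mm and grips with 3 to 60 N. Pads are 19 mm wide; open, the fingers measure 117 mm over their backs; the gripper's body (75 mm by 190 mm) begins 51 mm behind the grasp point.
Start: joints at [-1.271, 0.321, -0.07, 1.45, 0.023, 1.371, -0.057], TCP at [0.183, 0.624, 0.201] pointing down, gripper open.
Joint ranges: [-2.86, 2.86], [-0.3, 2.09], [-1.38, 1.24], [0.06, 2.45], [-1.56, 4.7], [0.09, 2.05], [-2.69, 2.69]. Speed limits (rad/s): [2.57, 2.57, 3.14, 3.14, 3.14, 3.14, 3.14].

### API

Orientations are given as a rotation vector (axis times angle).
In Python, from bench import ctrl gives the robot as it stands.
- The arm moves only by the shell command python3 -m creep 'ROWS' [FORCE]. ROWS is JSON, a list that holds one entry, the list of rows, each a list of 7 numbers: the opening, from 0 (shut) to 1 (fully open), then the shift along the tool's x, y, z in mm, then the turn, a rotation vector about the tool's x, y, z in rad. In form: [[[grip, dx, dy, dz, rx, ry, rz], ...]]. A call has 1 to 5 rows; each row is the pose to reach, as a shift and turn from the pose commanded when the call began, along the tool's axes at that moment; what a row does not reach only later rows make up. A row lasts 1/10 s, in which the tool goes at most 50 mm and 8.59 degrees, less where a joint would pass 70% of its speed; a pose out of reach is approached as far as the arm can. A call with a gripper value outside its range is refused whole. The fingers move at their own pace and stop on an object; FORCE is the grip in N (left out, the last holds). Time passes only in rows, so rows that repeat a pose let the fingers close. It gives the time, the measured TCP pose, the force and the opening at its end, in the units of the state.
- ctrl.get_state(): the state, without advancing time (a new reading comes with each control period).
- ctrl.get_image(name): name is "scene" or "top" or "wrist"; returns the picture (420x560x3 uint8, red, green, blue); there is no depth.
- ctrl.camera_params(name): a dict with "K" (3x3 intrinsics, pixels), "pose" (4x4, takes a point from camera to world coordinates). Camera axes: x right, y down, z forward; pixel columns grow to the right and rows downward; lengths in m; the calibration is good to about 2 mm. The wrist camera is an equidistant fisheye: a pixel r from the principal point sees the ray r / f radians off the axis. A picture is of the moment at which its call begins: read the wrist's pose just before it. camera_params takes no time and is no camera call; for the wrist camera it gives the pose at the moment of the call.
- ctrl.close_job(): hands the job in, once; it reports no verdict.
The state is a dict: "time": time; "joint_positions": joint angles; "qd": joint speeds; "joint_torque": joint torques, N m; "position": TCP position; "tool_rot": TCP orientation; "ft_force": force on the tool from outside, world axes, zero at the start; "torque": the same for the moment, N m; "grip_width": opening from 0.0 (shut) to 1.0 (fully open).
Only numpy, scipy, OpenCV 4.12 (cv2) and the standard library are available. Lean on these libraries where they do the work, as an engineer would, in place of code of your own. Each camera call takes 0.05 s, during which the arm holds its last target. There are 200 camera calls.

## Working session

There is one attempt and no reset: what is moved stays moved. The work goes in short steps, Python scripts to look and compute and a shell command to move; the robot and the scene stay as the last step left them, time stands still between calls to the robot, and variables do not carry over. Pictures are saved under pics/ and viewed, about 8 in all and at most 12, crops included, and the job is handed in when it is done.

```bash
ls; mkdir -p pics; python3 - <<'E'
from bench import ctrl
import cv2,numpy as np
s=ctrl.get_state();print({k:np.round(v,3) for k,v in s.items()})
for n in("scene","top"):
    im=ctrl.get_image(n);cv2.imwrite(f"pics/{n}0.png",im[...,::-1]);p=ctrl.camera_params(n);print(n,np.round(p["K"],1),np.round(p["pose"],3))
a=cv2.imread("pics/scene0.png");b=cv2.imread("pics/top0.png")
E
```

```text
pics
{'time': np.float64(0.0), 'joint_positions': array([-1.271,  0.322, -0.07 ,  1.452,  0.023,  1.371, -0.057]), 'qd': array([-0.   , -0.   ,  0.001, -0.   , -0.   ,  0.002,  0.001]), 'joint_torque': array([-0.0000e+00, -4.9128e+01, -4.0400e-01, -3.1253e+01, -6.4000e-02,
        4.4000e-02,  0.0000e+00]), 'position': array([0.183, 0.623, 0.2  ]), 'tool_rot': array([-4.470e-01, -3.109e+00,  3.000e-03]), 'ft_force': array([-0.248, -0.563, -0.401]), 'torque': array([0.025, 0.023, 0.011]), 'grip_width': np.float64(1.003)}
scene [[393.7   0.  279.5]
 [  0.  393.7 211.1]
 [  0.    0.    1. ]] [[-0.679  0.569 -0.464  1.067]
 [ 0.734  0.533 -0.421  0.449]
 [ 0.007 -0.627 -0.779  0.986]
 [ 0.     0.     0.     1.   ]]
top [[410.2   0.  278.1]
 [  0.  410.2 208.3]
 [  0.    0.    1. ]] [[ 0.027 -0.997  0.076  0.448]
 [-1.    -0.027  0.    -0.029]
 [ 0.002 -0.076 -0.997  1.281]
 [ 0.     0.     0.     1.   ]]
```

View pics/scene0.png

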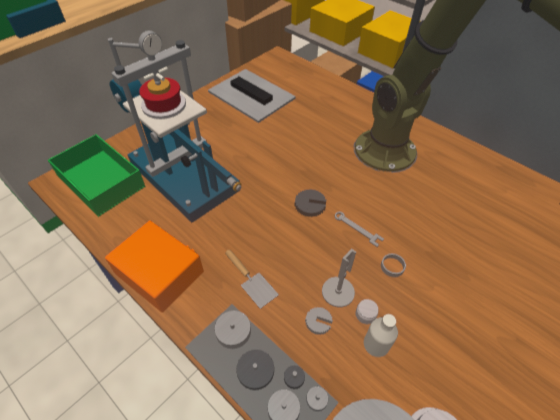

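View pics/top0.png

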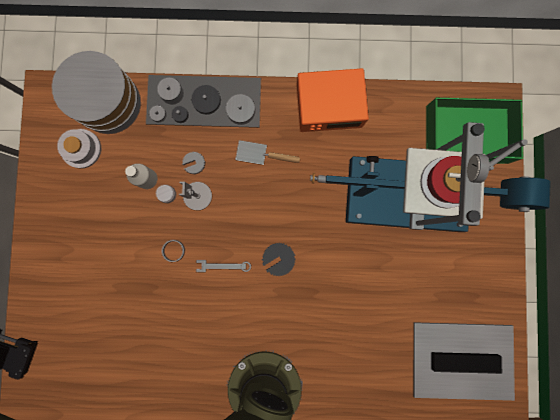

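The scene view shows the hanger at about (340,290), its top at (348,260), and the stud tip at about (236,184). In the top view the hanger pan is at (197,195), its channel at (187,189), and the stud tip at (313,178). The beam points to world +y. I'll zoom in on these.

```bash
python3 - <<'E'
import cv2,numpy as np
a=cv2.imread("pics/scene0.png");b=cv2.imread("pics/top0.png")
def crop(im,x,y,w,h,k): return cv2.resize(im[y:y+h,x:x+w],(w*k,h*k),interpolation=cv2.INTER_CUBIC)
A=crop(b,150,150,80,60,5);B=crop(b,300,150,80,60,5);C=crop(a,310,245,80,60,5);D=crop(a,190,150,80,60,5)
cv2.imwrite("pics/c1.png",np.vstack([np.hstack([A,B]),np.hstack([C,D])]))
E
```

```text
(no output)
```

View pics/c1.png

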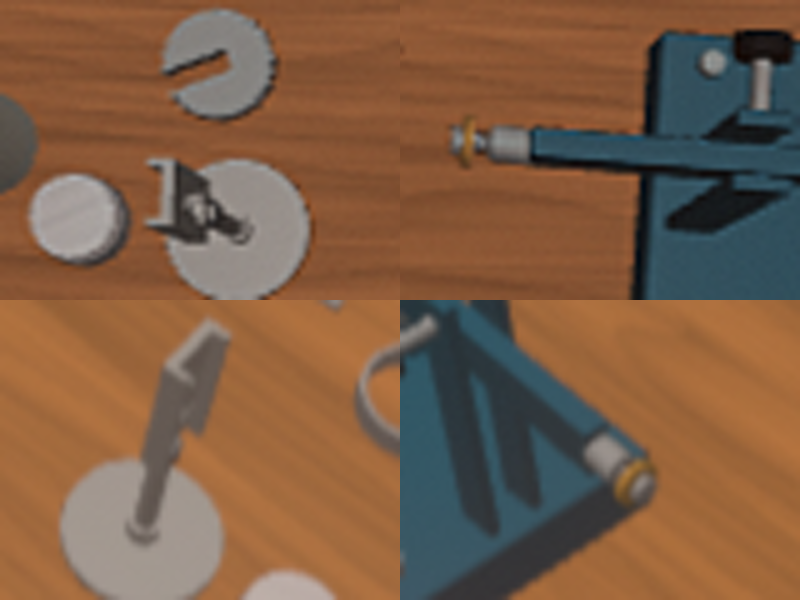

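The channel opens towards world +y, the same way the stud points, so little or no yaw is needed. Next I'll triangulate.

```bash
cat > h.py <<'E'
from bench import ctrl
import cv2,numpy as np
from scipy.spatial.transform import Rotation as R
def ray(n,px,P=None):
    P=P or ctrl.camera_params(n);K=np.array(P["K"]);T=np.array(P["pose"])
    v=np.array([(px[0]-K[0,2])/K[0,0],(px[1]-K[1,2])/K[1,1],1.])
    if n=="wrist":
        r=np.hypot(v[0],v[1]);v=np.array([v[0]/r*np.sin(r),v[1]/r*np.sin(r),np.cos(r)]) if r>1e-9 else v
    d=T[:3,:3]@v;return T[:3,3],d/np.linalg.norm(d)
def plane(n,px,z,P=None):
    o,d=ray(n,px,P);return o+d*(z-o[2])/d[2]
def tri(rs):
    A=sum(np.eye(3)-np.outer(d,d) for o,d in rs);b=sum((np.eye(3)-np.outer(d,d))@o for o,d in rs)
    x=np.linalg.solve(A,b);return x,[np.linalg.norm(np.cross(x-o,d))*1e3 for o,d in rs]
E
python3 - <<'E'
from h import *
np.set_printoptions(precision=4,suppress=True)
print("pan top",plane("top",(197.6,196),.008),"scene",plane("scene",(310+141/5,245+230/5),.008))
print("stud tip",tri([ray("top",(310.6,177)),ray("scene",(239,187.4))]))
# boss/beam end (boss rear left)
e=[plane("top",p,.02)[:2] for p in((350,157),(346,222),(468,231))]
print("edge dirs deg",[np.degrees(np.arctan2(*(v[::-1]))) for v in(e[1]-e[0],e[2]-e[1])])
# flange top corners top view at z .196
for p in((150,163),(178,160),(150,222),(178,240)): print("fl",plane("top",(150+p[0]/5,150+p[1]/5),.196))
b=[plane("top",p,.215) for p in ((300+190/5,150+143/5),(300+395/5,150+153/5))];print(b,np.degrees(np.arctan2(*(b[1]-b[0])[:2][::-1])))
# current tool axes
print(R.from_rotvec(ctrl.get_state()["tool_rot"]).as_matrix())
P=ctrl.camera_params("wrist");print(P["K"],P["pose"])
E
```

```text
pan top [0.5771 0.2228 0.008 ] scene [0.581  0.2292 0.008 ]
stud tip (array([ 0.615 , -0.1117,  0.2012]), [np.float64(1.902741504509132), np.float64(1.902741504509117)])
edge dirs deg [np.float64(177.29891824624752), np.float64(-92.67633097101937)]
fl [0.5926 0.2339 0.196 ]
fl [0.5946 0.219  0.196 ]
fl [0.561  0.2324 0.196 ]
fl [0.5518 0.2172 0.196 ]
[array([ 0.6119, -0.1839,  0.215 ]), array([ 0.6095, -0.2914,  0.215 ])] -91.25794777578072
[[-0.9595  0.2818 -0.0004]
 [ 0.2818  0.9595 -0.0017]
 [-0.0001 -0.0017 -1.    ]]
[[325.1923   0.     280.1059]
 [  0.     325.1923 211.0889]
 [  0.       0.       1.    ]] [[ 0.282   0.9142  0.2911  0.1026]
 [ 0.9594 -0.2684 -0.0864  0.6469]
 [-0.0008  0.3036 -0.9528  0.3833]
 [ 0.      0.      0.      1.    ]]
```

```bash
python3 -m creep '[[[1,0,0,-40,0,0,0],[1,-40,-20,-80,0,0,0],[1,-80,-42,-80,0,0,0],[1,-120,-65,-80,0,0,0],[1,-160,-88,-80,0,0,0]]]' 60
python3 -m creep '[[[1,-34,-18,0,0,0,0],[1,-68,-36,0,0,0,0],[1,-102,-54,0,0,0,0],[1,-136,-72,0,0,0,0],[1,-170,-90,0,0,0,0]]]'
python3 -m creep '[[[1,-34,-18,0,0,0,0],[1,-68,-36,0,0,0,0],[1,-102,-54,0,0,0,0],[1,-136,-72,0,0,0,0],[1,-160,-92,0,0,0,0]]]'
python3 -m creep '[[[1,0,0,0,0,0,0.13],[1,0,0,0,0,0,0.26],[1,0,0,0,0,0,0.39],[1,0,0,0,0,0,0.52],[1,0,0,0,0,0,0.65]]]'
python3 -m creep '[[[1,0,0,0,0,0,0.13],[1,0,0,0,0,0,0.26],[1,0,0,0,0,0,0.39],[1,0,0,0,0,0,0.52],[1,0,0,0,0,0,0.635]]]'
python3 -m creep '[[[1,0,0,0,0,0,0],[1,0,0,0,0,0,0],[1,0,0,0,0,0,0]]]'
python3 - <<'E'
from h import *
P=ctrl.camera_params("wrist");im=ctrl.get_image("wrist");cv2.imwrite("pics/w1.png",cv2.resize(im[...,::-1],(784,588),interpolation=cv2.INTER_CUBIC));np.save("pics/w1.npy",np.array(P["pose"]))
s=ctrl.get_state();print(s["position"],R.from_rotvec(s["tool_rot"]).as_matrix(),s["joint_positions"],s["time"]);print(P["pose"])
E
```

```text
time: 0.6
position: [0.3136, 0.4923, 0.2812]
tool_rot: [0.448, 3.109, 0.0]
ft_force: [0.8, 0.5, -0.3]
grip_width: 1.001
time: 1.1
position: [0.4505, 0.3584, 0.2806]
tool_rot: [-0.447, -3.109, 0.001]
ft_force: [-0.5, 0.6, -0.7]
grip_width: 1.001
time: 1.6
position: [0.5787, 0.2245, 0.2801]
tool_rot: [-0.449, -3.109, 0.002]
ft_force: [0.5, -0.9, 0.1]
grip_width: 1.002
time: 2.1
position: [0.577, 0.2264, 0.2804]
tool_rot: [-1.424, -2.8, 0.001]
ft_force: [0.6, -0.2, 0.2]
grip_width: 1.001
time: 2.6
position: [0.577, 0.2264, 0.2804]
tool_rot: [-2.227, -2.216, 0.001]
ft_force: [-0.2, -0.1, 0.0]
grip_width: 0.997
time: 2.9
position: [0.5772, 0.2265, 0.2808]
tool_rot: [-2.219, -2.224, 0.0]
ft_force: [-0.2, -0.6, 0.0]
grip_width: 1.001
[0.5772148  0.22645326 0.28085872] [[-1.55382091e-03  9.99998780e-01 -1.61526301e-04]
 [ 9.99998793e-01  1.55381940e-03 -9.47395757e-06]
 [-9.22296331e-06 -1.61540827e-04 -9.99999987e-01]] [-0.76891042  0.24023808  0.43372402  1.41827618 -0.10042322  1.50507392
 -0.33800648] 2.95
[[ 9.99998038e-01  1.64742598e-03  1.10008886e-03  5.76756379e-01]
 [ 1.90295819e-03 -9.53181751e-01 -3.02392009e-01  3.10128256e-01]
 [ 5.50416179e-04  3.02393510e-01 -9.53183016e-01  4.64126143e-01]
 [ 0.00000000e+00  0.00000000e+00  0.00000000e+00  1.00000000e+00]]
```

View pics/w1.png

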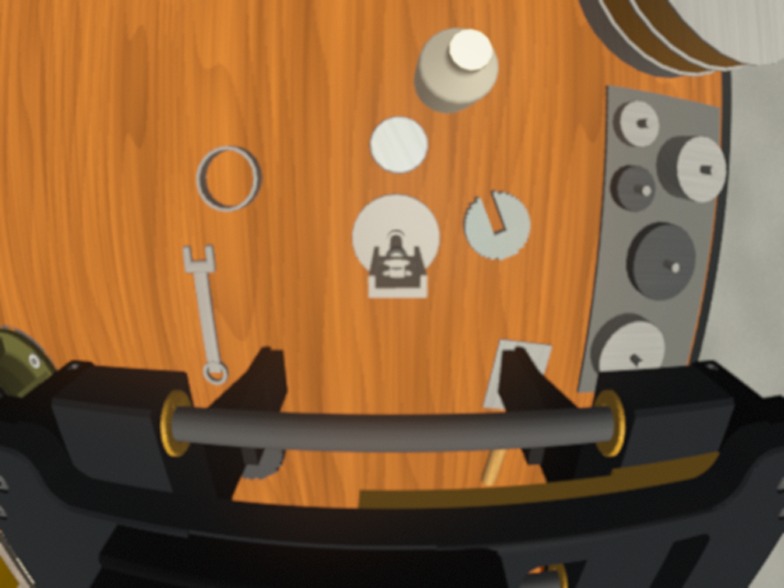

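The hanger is in view with its pan at about (396,237) and the top of its channel at about (368–428, 250–297). I'll zoom in on that.

```bash
python3 - <<'E'
import cv2
im=cv2.imread("pics/w1.png");c=im[190:310,340:450];cv2.imwrite("pics/c2.png",cv2.resize(c,None,fx=5,fy=5,interpolation=cv2.INTER_CUBIC))
E
```

```text
(no output)
```

View pics/c2.png

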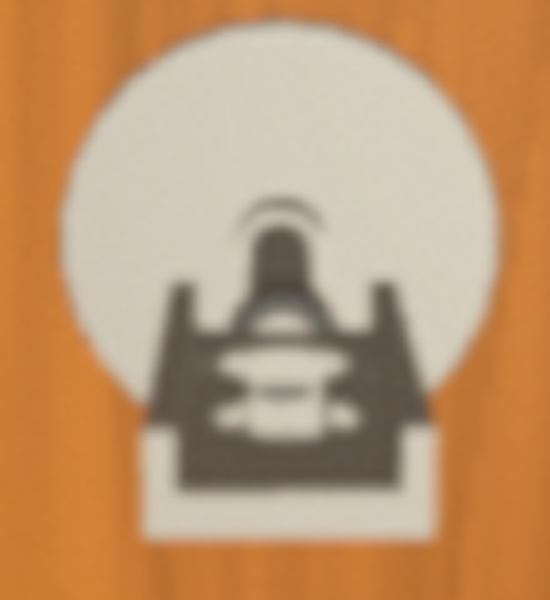

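```bash
cat >> h.py <<'E'
def w1(px,P,k=1.4): return ((px[0]+.5)/k-.5,(px[1]+.5)/k-.5)
E
python3 - <<'E'
from h import *
np.set_printoptions(precision=4,suppress=True)
P=ctrl.camera_params("wrist");P["pose"]=np.load("pics/w1.npy")
f=lambda x,y,z:plane("wrist",w1((340+x/5,190+y/5),0),z,P)
q=[f(*c,.196) for c in((143,427),(438,427),(143,540),(438,540))]
for a in q:print(a)
print("mid web back",(q[2]+q[3])/2,"width",q[3]-q[2],"depth",q[0]-q[2],q[1]-q[3])
print("pan",f(280,230,.008),"L/R",f(62,230,.008),f(498,230,.008))
# base frame front view
E
```

```text
[0.5626 0.2381 0.196 ]
[0.5986 0.2381 0.196 ]
[0.5624 0.2236 0.196 ]
[0.5989 0.2236 0.196 ]
mid web back [0.5806 0.2236 0.196 ] width [0.0366 0.0001 0.    ] depth [0.0002 0.0145 0.    ] [-0.0004  0.0145  0.    ]
pan [0.5809 0.229  0.008 ] L/R [0.5365 0.2291 0.008 ] [0.6253 0.2293 0.008 ]
```

```bash
python3 -m creep '[[[1,5,3.5,30,0,0,0],[1,5,3.5,60,0,0,0],[1,5,3.5,90,0,0,0],[1,5,3.5,115,0,0,0],[1,5,3.5,136,0,0,0]]]' 60
python3 -m creep '[[[1,0,0,0,0,0,0],[0.6,0,0,0,0,0,0],[0.5,0,0,0,0,0,0],[0.45,0,0,0,0,0,0],[0.42,0,0,0,0,0,0]]]' 60
python3 -m creep '[[[0.3,0,0,0,0,0,0],[0.2,0,0,0,0,0,0],[0.1,0,0,0,0,0,0],[0,0,0,0,0,0,0],[0,0,0,0,0,0,0]]]' 60
python3 -m creep '[[[0,0,0,0,0,0,0],[0,0,0,0,0,0,0],[0,0,0,-10,0,0,0],[0,0,0,-20,0,0,0],[0,0,0,-20,0,0,0]]]' 60
```

```text
time: 3.45
position: [0.5802, 0.2312, 0.1433]
tool_rot: [-2.22, -2.223, 0.002]
ft_force: [0.5, 0.5, 0.2]
grip_width: 1.002
time: 3.95
position: [0.5814, 0.2317, 0.1461]
tool_rot: [2.221, 2.221, 0.003]
ft_force: [-0.5, -0.0, -0.5]
grip_width: 0.721
time: 4.45
position: [0.5806, 0.2315, 0.145]
tool_rot: [-2.221, -2.221, 0.0]
ft_force: [-1.9, -0.7, 0.3]
grip_width: 0.408
time: 4.95
position: [0.582, 0.2318, 0.1668]
tool_rot: [2.221, 2.221, 0.005]
ft_force: [0.5, 0.1, -4.1]
grip_width: 0.411
```

```bash
python3 -m creep '[[[0,0,0,-27,0,0,0],[0,0,0,-54,0,0,0],[0,0,0,-81,0,0,0],[0,0,0,-108,0,0,0],[0,0,0,-135,0,0,0]]]' 60
python3 -m creep '[[[0,-30,-5,0,0,0,0],[0,-70,-10,0,0,0,0],[0,-110,-15,0,0,0,0],[0,-155,-21,0,0,0,0],[0,-200,-27,0,0,0,0]]]' 60
python3 -m creep '[[[0,0,0,0,0,0,0],[0,0,0,0,0,0,0],[0,0,0,0,0,0,0]]]' 60
python3 - <<'E'
from h import *
P=ctrl.camera_params("wrist");im=ctrl.get_image("wrist");np.save("pics/w2.npy",np.array(P["pose"]))
s=ctrl.get_state();print(s["position"],s["tool_rot"],s["joint_positions"])
np.save("pics/w2im.npy",im)
cv2.imwrite("pics/w2.png",cv2.resize(im[...,::-1],(784,588),interpolation=cv2.INTER_CUBIC))
E
```

```text
time: 5.45
position: [0.5806, 0.2313, 0.3009]
tool_rot: [-2.222, -2.221, 0.0]
ft_force: [-0.5, -0.3, -3.1]
grip_width: 0.41
time: 5.95
position: [0.5533, 0.0298, 0.2999]
tool_rot: [2.221, 2.222, 0.001]
ft_force: [0.1, -0.5, -3.8]
grip_width: 0.408
time: 6.25
position: [0.5537, 0.0329, 0.2998]
tool_rot: [-2.219, -2.223, -0.001]
ft_force: [-0.0, 0.8, -4.1]
grip_width: 0.407
[0.55378146 0.03323828 0.29971705] [-2.21821069e+00 -2.22377232e+00 -3.03482318e-04] [-0.60995845  0.08590987  0.54348426  1.54803461 -0.04504759  1.52030165
 -0.06331663]
```

View pics/w2.png

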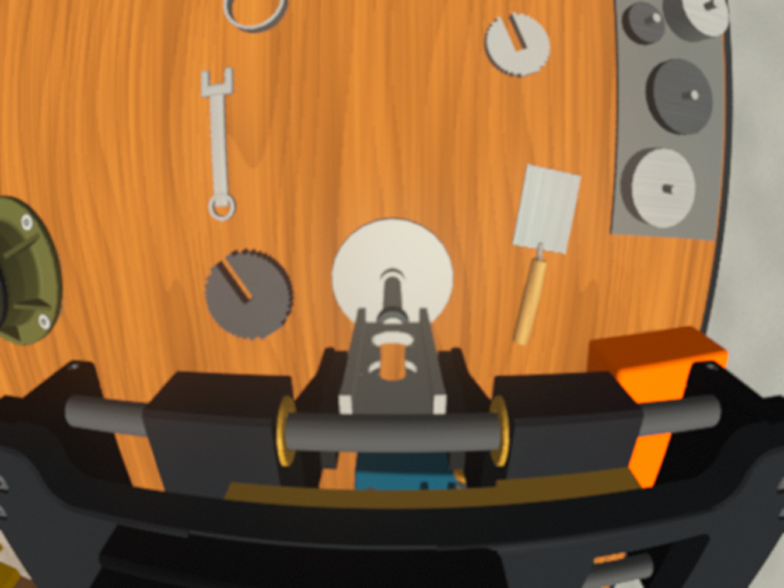

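The hanger hangs straight in the grip. Only a sliver of the brass collar shows, at about (460,477). I'll look at the stud from both sides, clear of the hand.

```bash
cat > shot.py <<'E'
import sys;from h import *
n=sys.argv[1];P=ctrl.camera_params("wrist");im=ctrl.get_image("wrist");np.save(f"pics/{n}.npy",np.array(P["pose"]));cv2.imwrite(f"pics/{n}r.png",im[...,::-1])
s=ctrl.get_state();print(s["position"],s["tool_rot"])
E
python3 -m creep '[[[0,-27,-10,0,0,0,0],[0,-54,-20,0,0,0,0],[0,-81,-30,0,0,0,0],[0,-108,-40,0,0,0,0],[0,-133,-49,0,0,0,0]]]' 60
python3 -m creep '[[[0,0,0,0,0,0,0],[0,0,0,0,0,0,0],[0,0,0,0,0,0,0]]]' 60 | head -2
python3 shot.py L
python3 -m creep '[[[0,35,0,0,0,0,0],[0,70,0,0,0,0,0],[0,105,0,0,0,0,0],[0,140,0,0,0,0,0],[0,140,0,0,0,0,0]]]' 60 >/dev/null
python3 -m creep '[[[0,0,45,0,0,0,0],[0,0,90,0,0,0,0],[0,0,135,0,0,0,0],[0,0,180,0,0,0,0],[0,0,220,0,0,0,0]]]' 60 | head -2
python3 -m creep '[[[0,0,0,0,0,0,0],[0,-35,0,0,0,0,0],[0,-70,0,0,0,0,0],[0,-105,0,0,0,0,0],[0,-140,0,0,0,0,0]]]' 60
python3 -m creep '[[[0,0,0,0,0,0,0],[0,0,0,0,0,0,0],[0,0,0,0,0,0,0]]]' 60 | head -2
python3 shot.py Rr
python3 - <<'E'
from h import *
ims=[]
for n in("L","Rr"):
    im=cv2.imread(f"pics/{n}r.png");P=ctrl.camera_params("wrist");T=np.load(f"pics/{n}.npy");K=P["K"]
    v=T[:3,:3].T@(np.array([.615,-.112,.201])-T[:3,3]);th=np.arctan2(np.hypot(*v[:2]),v[2]);u=v[:2]/np.hypot(*v[:2])*th*K[0,0]+[K[0,2],K[1,2]]
    x,y=int(u[0])-40,int(u[1])-37;print(n,x,y);M=np.float32([[5,0,-5*x+2],[0,5,-5*y+2]])
    ims.append(cv2.warpAffine(im,M,(400,400),flags=cv2.INTER_CUBIC))
cv2.imwrite("pics/c3.png",np.hstack(ims))
E
```

```text
time: 6.8
position: [0.5047, -0.1014, 0.2999]
tool_rot: [2.219, 2.224, -0.001]
ft_force: [0.4, 0.5, -4.2]
grip_width: 0.405
time: 7.1
position: [0.5053, -0.0996, 0.2998]
[ 0.50529652 -0.09969244  0.29974577] [-2.21787184e+00 -2.22461988e+00  2.10351838e-04]
time: 8.15
position: [0.7268, 0.0408, 0.2983]
time: 8.65
position: [0.7246, -0.1012, 0.2993]
tool_rot: [-2.218, -2.223, 0.0]
ft_force: [0.9, -0.9, -3.2]
grip_width: 0.409
time: 8.95
position: [0.725, -0.0991, 0.2995]
[ 0.72509286 -0.09885713  0.29962385] [-2.21674718e+00 -2.22423940e+00 -1.46722023e-03]
L 354 180
Rr 125 181
```

View pics/c3.png

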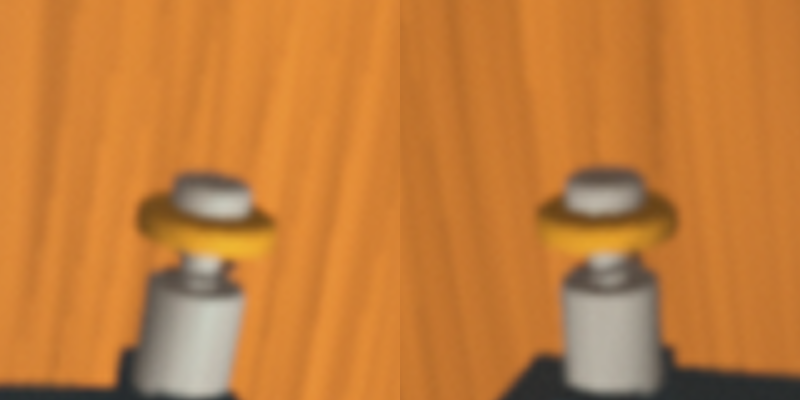

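```bash
python3 - <<'E'
from h import *
np.set_printoptions(precision=4,suppress=True)
def pr(a,b):
    rs=[]
    for n,c,o in(("L",a,(354,180)),("Rr",b,(125,181))):
        P=ctrl.camera_params("wrist");P["pose"]=np.load(f"pics/{n}.npy");rs.append(ray("wrist",(o[0]+(c[0]-2)/5,o[1]+(c[1]-2)/5),P))
    return tri(rs)
for nm,a,b in(("head",(212,195),(205,191)),("headL",(173,194),(166,190)),("headR",(252,203),(244,190)),("collar",(206,227),(208,223)),("collL",(138,215),(138,215)),("collR",(275,240),(278,218)),("bossfar",(188,388),(213,388)),("bossnear",(195,282),(210,274))):print(nm,*pr(a,b))
E
```

```text
head [ 0.6159 -0.1122  0.2022] [np.float64(0.005141164368455505), np.float64(0.005141164368418775)]
headL [ 0.6078 -0.112   0.2023] [np.float64(0.048048125549292324), np.float64(0.0480481255492644)]
headR [ 0.6241 -0.1127  0.203 ] [np.float64(0.9006043068081848), np.float64(0.9006043068081884)]
collar [ 0.6156 -0.1189  0.2018] [np.float64(0.0003435284424906668), np.float64(0.00034352844255978093)]
collL [ 0.6012 -0.1167  0.2022] [np.float64(0.5073345885504668), np.float64(0.507334588550518)]
collR [ 0.6301 -0.1194  0.2025] [np.float64(1.8809492204091565), np.float64(1.880949220409223)]
bossfar [ 0.6143 -0.151   0.2071] [np.float64(0.40272708877874963), np.float64(0.40272708877873853)]
bossnear [ 0.6147 -0.1299  0.2018] [np.float64(0.3849837714550997), np.float64(0.38498377145507456)]
```

Stud axis: x≈0.616, z≈0.202, with the back of the head at y≈-0.115. It is yawed about -2° and about 13 mm below level. I'll go round in front of it, line up and settle.

```bash
python3 -m creep '[[[0,40,0,0,0,0,0],[0,80,0,0,0,0,0],[0,120,0,0,0,0,0],[0,140,0,0,0,0,0],[0,140,0,0,0,0,0]]]' 60 | head -2
python3 -m creep '[[[0,0,-26,20,0,0,0.01],[0,0,-52,40,0,0,0.02],[0,0,-78,60,0,0,0.03],[0,0,-103,80,0,0,0.038],[0,0,-103,80,0,0,0.038]]]' 60 | head -2
python3 -m creep '[[[0,-40,0,0,0,0,0],[0,-80,0,0,0,0,0],[0,-110,0,0,0,0,0],[0,-110,0,0,0,0,0],[0,-110,0,0,0,0,0]]]' 60
python3 -m creep '[[[0,0,0,0,0,0,0],[0,0,0,0,0,0,0],[0,0,0,0,0,0,0]]]' 60
python3 shot.py A
python3 - <<'E'
from h import *
im=cv2.imread("pics/Ar.png");t=ctrl.get_image("scene")[...,::-1]
a=cv2.resize(im[200:350,200:350],(400,400),interpolation=cv2.INTER_CUBIC);b=cv2.resize(t[140:240,200:300],(400,400),interpolation=cv2.INTER_CUBIC);cv2.imwrite("pics/c4.png",np.hstack([a,b]))
E
```

```text
time: 9.5
position: [0.7247, 0.0472, 0.2994]
time: 10.0
position: [0.6152, 0.0379, 0.2156]
time: 10.5
position: [0.6179, -0.0731, 0.2207]
tool_rot: [2.265, 2.175, 0.001]
ft_force: [-0.0, 1.3, -4.5]
grip_width: 0.408
time: 10.8
position: [0.6178, -0.0702, 0.2199]
tool_rot: [-2.261, -2.181, -0.0]
ft_force: [-0.6, 0.1, -4.0]
grip_width: 0.406
[ 0.61778301 -0.07046681  0.21992743] [-2.26129872e+00 -2.18078052e+00 -6.81010364e-05]
```

View pics/c4.png

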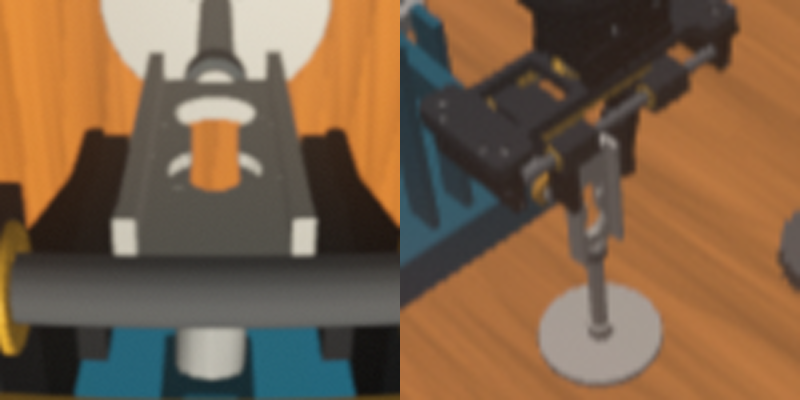

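In the wrist crop the boss is centred under the slot (x≈211 against 214), so lateral alignment is good. I'll now advance in small steps and watch the force.

```bash
python3 -m creep '[[[0,-8,0,1,0,0,0],[0,-16,0,1,0,0,0],[0,-24,0,1,0,0,0],[0,-28,0,1,0,0,0],[0,-28,0,1,0,0,0]]]' 60
python3 -m creep '[[[0,-1,0,0,0,0,0],[0,-2,0,0,0,0,0],[0,-3,0,0,0,0,0],[0,-3,0,0,0,0,0],[0,-3,0,0,0,0,0]]]' 60
python3 -m creep '[[[0,-1,0,0,0,0,0],[0,-2,0,0,0,0,0],[0,-2,0,0,0,0,0],[0,-2,0,0,0,0,0],[0,-2,0,0,0,0,0]]]' 60
```

```text
time: 11.4
position: [0.6163, -0.1012, 0.2191]
tool_rot: [2.265, 2.176, -0.0]
ft_force: [0.6, 0.5, -3.0]
grip_width: 0.411
time: 11.9
position: [0.6165, -0.1022, 0.219]
tool_rot: [-2.263, -2.179, -0.0]
ft_force: [0.3, 0.6, -3.8]
grip_width: 0.408
time: 12.4
position: [0.6164, -0.1044, 0.219]
tool_rot: [-2.263, -2.179, -0.0]
ft_force: [-0.5, 0.9, -3.1]
grip_width: 0.408
```

```bash
for i in 1 ; do python3 -m creep '[[[0,-1,0,0,0,0,0],[0,-2,0,0,0,0,0],[0,-2,0,0,0,0,0],[0,-2,0,0,0,0,0]]]' 60; python3 -m creep '[[[0,-1,0,0,0,0,0],[0,-2,0,0,0,0,0],[0,-2,0,0,0,0,0],[0,-2,0,0,0,0,0]]]' 60; done
```

```text
time: 12.8
position: [0.6163, -0.1065, 0.219]
tool_rot: [-2.263, -2.179, -0.0]
ft_force: [-0.4, -0.3, -4.4]
grip_width: 0.407
time: 13.2
position: [0.6163, -0.1074, 0.219]
tool_rot: [-2.262, -2.179, -0.001]
ft_force: [0.3, 2.2, -4.3]
grip_width: 0.407
```

```bash
python3 -m creep '[[[0,-0.5,0,0,0,0,0],[0,-1,0,0,0,0,0],[0,-1,0,0,0,0,0],[0,-1,0,0,0,0,0]]]' 60; python3 -m creep '[[[0,-0.5,0,0,0,0,0],[0,-1,0,0,0,0,0],[0,-1,0,0,0,0,0],[0,-1,0,0,0,0,0]]]' 60
```

```text
time: 13.6
position: [0.6163, -0.1077, 0.219]
tool_rot: [-2.261, -2.179, -0.003]
ft_force: [0.4, 6.2, -3.0]
grip_width: 0.411
time: 14.0
position: [0.6163, -0.1084, 0.219]
tool_rot: [-2.26, -2.179, -0.003]
ft_force: [-0.2, 6.4, -2.1]
grip_width: 0.409
```

Past 5 N it yields like the sprung collar. I'll push on, aiming for about 6 mm of collar travel (around 8.5 N).

```bash
python3 -m creep '[[[0,-0.7,0,0,0,0,0],[0,-1.4,0,0,0,0,0],[0,-2,0,0,0,0,0],[0,-2,0,0,0,0,0],[0,-2,0,0,0,0,0]]]' 60; python3 -m creep '[[[0,-0.7,0,0,0,0,0],[0,-1.4,0,0,0,0,0],[0,-2,0,0,0,0,0],[0,-2,0,0,0,0,0],[0,-2,0,0,0,0,0]]]' 60;
```

```text
time: 14.5
position: [0.6162, -0.1098, 0.219]
tool_rot: [-2.259, -2.179, -0.004]
ft_force: [-1.0, 7.1, -2.2]
grip_width: 0.406
time: 15.0
position: [0.6162, -0.1112, 0.2191]
tool_rot: [-2.258, -2.179, -0.004]
ft_force: [-0.5, 6.9, -2.5]
grip_width: 0.411
```

```bash
python3 -m creep '[[[0,-0.7,0,0,0,0,0],[0,-1.4,0,0,0,0,0],[0,-2.0,0,0,0,0,0],[0,-2.6,0,0,0,0,0],[0,-2.6,0,0,0,0,0]]]' 60; python3 -m creep '[[[0,-0.5,0,0,0,0,0],[0,-0.5,0,0,0,0,0],[0,-0.5,0,0,0,0,0]]]' 60;
```

```text
time: 15.5
position: [0.616, -0.1131, 0.2191]
tool_rot: [-2.257, -2.179, -0.005]
ft_force: [-0.8, 7.9, -1.6]
grip_width: 0.408
time: 15.8
position: [0.616, -0.1134, 0.2191]
tool_rot: [-2.257, -2.179, -0.005]
ft_force: [-2.2, 8.5, -0.8]
grip_width: 0.407
```

```bash
python3 -m creep '[[[0,-0.5,0,1,0,0,0],[0,-0.5,0,2,0,0,0],[0,-0.5,0,3,0,0,0],[0,-0.5,0,3,0,0,0],[0,-0.5,0,3,0,0,0]]]' 60; python3 -m creep '[[[0,0,0,1,0,0,0],[0,0,0,2,0,0,0],[0,0,0,2,0,0,0],[0,0,0,2,0,0,0]]]' 60;
```

```text
time: 16.3
position: [0.6163, -0.1138, 0.2168]
tool_rot: [-2.257, -2.18, -0.007]
ft_force: [-1.4, 9.2, 0.1]
grip_width: 0.407
time: 16.7
position: [0.6165, -0.1138, 0.2149]
tool_rot: [-2.257, -2.18, -0.007]
ft_force: [-1.0, 9.0, 1.3]
grip_width: 0.408
```

```bash
python3 -m creep '[[[0,0,0,1,0,0,0],[0,0,0,2,0,0,0],[0,0,0,3,0,0,0],[0,0,0,4,0,0,0],[0,0,0,4,0,0,0]]]' 60; python3 -m creep '[[[0,0,0,1,0,0,0],[0,0,0,2,0,0,0],[0,0,0,3,0,0,0],[0,0,0,4,0,0,0],[0,0,0,4,0,0,0]]]' 60;
```

```text
time: 17.2
position: [0.6167, -0.1138, 0.2109]
tool_rot: [-2.257, -2.18, -0.007]
ft_force: [-1.3, 8.5, 0.6]
grip_width: 0.403
time: 17.7
position: [0.6167, -0.1138, 0.207]
tool_rot: [-2.258, -2.18, -0.007]
ft_force: [-0.9, 8.9, 0.9]
grip_width: 0.406
```

```bash
python3 -m creep '[[[0,0,0,1.5,0,0,0],[0,0,0,3,0,0,0],[0,0,0,4.5,0,0,0],[0,0,0,6,0,0,0],[0,0,0,7,0,0,0]]]' 60; python3 -m creep '[[[0,0,0,1.5,0,0,0],[0,0,0,3,0,0,0],[0,0,0,4.5,0,0,0],[0,0,0,6,0,0,0],[0,0,0,7,0,0,0]]]' 60;python3 -m creep '[[[0,0,0,1,0,0,0],[0,0,0,2,0,0,0],[0,0,0,2,0,0,0]]]' 60
```

```text
time: 18.2
position: [0.6168, -0.1138, 0.2001]
tool_rot: [-2.258, -2.181, -0.008]
ft_force: [-1.0, 8.6, 2.1]
grip_width: 0.407
time: 18.7
position: [0.617, -0.1138, 0.193]
tool_rot: [-2.258, -2.181, -0.008]
ft_force: [-0.5, 9.7, 0.9]
grip_width: 0.408
time: 19.0
position: [0.617, -0.1137, 0.191]
tool_rot: [-2.258, -2.181, -0.008]
ft_force: [-0.3, 8.9, 1.9]
grip_width: 0.407
```

```bash
python3 -m creep '[[[0,0,0,1,0,0,0],[0,0,0,2,0,0,0],[0,0,0,2,0,0,0]]]' 60; python3 -m creep '[[[0,0,0,1,0,0,0],[0,0,0,1,0,0,0],[0,0,0,1,0,0,0]]]' 60;python3 -m creep '[[[0,0,0,1,0,0,0],[0,0,0,1,0,0,0],[0,0,0,1,0,0,0]]]' 60
```

```text
time: 19.3
position: [0.6171, -0.1138, 0.189]
tool_rot: [-2.258, -2.181, -0.008]
ft_force: [0.2, 9.0, 0.5]
grip_width: 0.412
time: 19.6
position: [0.6171, -0.1138, 0.188]
tool_rot: [-2.258, -2.181, -0.008]
ft_force: [-0.6, 9.7, 1.4]
grip_width: 0.411
time: 19.9
position: [0.6171, -0.1139, 0.1876]
tool_rot: [-2.258, -2.181, -0.008]
ft_force: [-0.9, 9.9, 3.4]
grip_width: 0.405
```

```bash
python3 -m creep '[[[0,0,0,0.5,0,0,0],[0,0,0,1,0,0,0],[0,0,0,1,0,0,0]]]' 60;python3 -m creep '[[[0,0,0,0.5,0,0,0],[0,0,0,0.5,0,0,0],[0,0,0,0.5,0,0,0]]]' 60
```

```text
time: 20.2
position: [0.6172, -0.1138, 0.1873]
tool_rot: [-2.258, -2.181, -0.009]
ft_force: [-2.7, 10.5, 6.6]
grip_width: 0.406
time: 20.5
position: [0.6172, -0.1138, 0.1873]
tool_rot: [-2.258, -2.181, -0.01]
ft_force: [-3.3, 9.5, 7.5]
grip_width: 0.404
```

The stud is at the top of the slot: upward force is rising and downward motion has stopped. Next I'll ease off outwards so the head enters the recess. Home should be at TCP y≈-0.109.

```bash
python3 -m creep '[[[0,1,0,0,0,0,0],[0,2,0,0,0,0,0],[0,3,0,0,0,0,0],[0,3,0,0,0,0,0]]]' 60; python3 -m creep '[[[0,1,0,0,0,0,0],[0,2,0,0,0,0,0],[0,2,0,0,0,0,0]]]' 60;python3 -m creep '[[[0,1,0,0,0,0,0],[0,2,0,0,0,0,0],[0,2,0,0,0,0,0]]]' 60
```

```text
time: 20.9
position: [0.6172, -0.1136, 0.1873]
tool_rot: [2.261, 2.18, 0.006]
ft_force: [-1.5, 5.6, 7.4]
grip_width: 0.412
time: 21.2
position: [0.6173, -0.1124, 0.1872]
tool_rot: [2.261, 2.179, 0.005]
ft_force: [-2.2, 4.7, 6.0]
grip_width: 0.411
time: 21.5
position: [0.6174, -0.1109, 0.1871]
tool_rot: [2.261, 2.178, 0.005]
ft_force: [-1.7, 4.6, 5.5]
grip_width: 0.41
```

```bash
python3 -m creep '[[[0,1,0,0,0,0,0],[0,1,0,0,0,0,0],[0,1,0,0,0,0,0]]]' 60; python3 -m creep '[[[0,1,0,0,0,0,0],[0,1,0,0,0,0,0],[0,1,0,0,0,0,0]]]' 60;python3 -m creep '[[[0,1,0,0,0,0,0],[0,1,0,0,0,0,0],[0,1,0,0,0,0,0]]]' 60
```

```text
time: 21.8
position: [0.6174, -0.1103, 0.1871]
tool_rot: [2.261, 2.177, 0.004]
ft_force: [-2.4, 3.7, 6.0]
grip_width: 0.406
time: 22.1
position: [0.6175, -0.1098, 0.1871]
tool_rot: [2.261, 2.177, 0.004]
ft_force: [-0.3, 2.5, 5.2]
grip_width: 0.404
time: 22.4
position: [0.6175, -0.1097, 0.1871]
tool_rot: [2.261, 2.175, 0.003]
ft_force: [-0.9, 1.3, 5.9]
grip_width: 0.41
```

```bash
python3 -m creep '[[[0,1,0,-1,0,0,0],[0,2,0,-1,0,0,0],[0,2,0,-1,0,0,0]]]' 60; python3 -m creep '[[[0,1,0,-1,0,0,0],[0,1,0,-1,0,0,0],[0,1,0,-1,0,0,0]]]' 60
python3 - <<'E'
from h import *
t=ctrl.get_image("scene")[...,::-1];w=ctrl.get_image("wrist")[...,::-1]
a=cv2.resize(w[200:350,200:350],(400,400),interpolation=cv2.INTER_CUBIC);b=cv2.resize(t[140:240,200:300],(400,400),interpolation=cv2.INTER_CUBIC);cv2.imwrite("pics/c5.png",np.hstack([a,b]))
E
```

```text
time: 22.7
position: [0.6174, -0.1096, 0.1871]
tool_rot: [2.261, 2.172, -0.001]
ft_force: [1.3, -4.4, 4.9]
grip_width: 0.406
time: 23.0
position: [0.6174, -0.1096, 0.1871]
tool_rot: [2.262, 2.171, -0.002]
ft_force: [3.8, -6.9, -0.0]
grip_width: 0.412
```

View pics/c5.png

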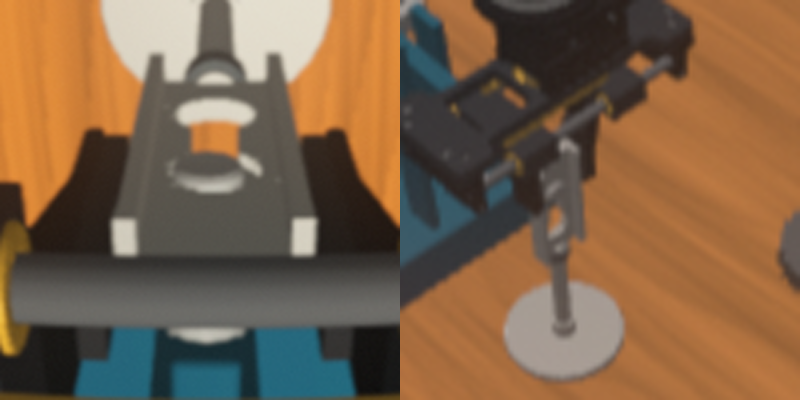

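The head sits in the recess, slightly left of centre (crop (208,175)), with the stud at the slot top. It held against a 7 N outward pull. I'll take the load off and release.

```bash
python3 -m creep '[[[0,-1,-0.7,0,0,0,0],[0,-2.3,-0.7,0,0,0,0],[0,-2.3,-0.7,0,0,0,0],[0,-2.3,-0.7,-0.7,0,0,0],[0,-2.3,-0.7,-0.7,0,0,0]]]' 30
```

```text
time: 23.6
position: [0.6174, -0.1096, 0.1872]
tool_rot: [2.261, 2.173, 0.001]
ft_force: [6.9, -4.4, -2.2]
grip_width: 0.407
```

```bash
python3 -m creep '[[[0,-1.3,1.3,0,0,0,0],[0,-1.3,1.3,0,0,0,0],[0,-1.3,1.3,0,0,0,0]]]' 30
```

```text
time: 23.9
position: [0.6173, -0.1096, 0.1872]
tool_rot: [2.263, 2.177, -0.0]
ft_force: [3.0, -3.1, -0.9]
grip_width: 0.407
```

```bash
python3 -m creep '[[[0,-1,0.8,0,0,0,0],[0,-1,0.8,0,0,0,0],[0,-1,0.8,0,0,0,0]]]' 10; python3 -m creep '[[[0,0,0,0,0,0,0],[0,0,0,0,0,0,0],[0.42,0,0,0,0,0,0],[0.45,0,0,0,0,0,0],[0.48,0,0,0,0,0,0]]]' 3
python3 -m creep '[[[0.55,0,0,0,0,0,0],[0.65,0,0,0,0,0,0],[0.75,0,0,0,0,0,0],[0.75,0,0,0,0,0,0],[0.75,0,0,0,0,0,0]]]' 3
python3 shot.py B; python3 - <<'E'
from h import *
t=ctrl.get_image("scene")[...,::-1];w=cv2.imread("pics/Br.png")
a=cv2.resize(w[200:350,200:350],(400,400),interpolation=cv2.INTER_CUBIC);b=cv2.resize(t[140:240,200:300],(400,400),interpolation=cv2.INTER_CUBIC);cv2.imwrite("pics/c6.png",np.hstack([a,b]))
E
```

```text
time: 24.2
position: [0.6173, -0.1095, 0.1872]
tool_rot: [-2.263, -2.179, 0.0]
ft_force: [1.1, -0.9, 0.9]
grip_width: 0.414
time: 24.7
position: [0.6172, -0.1092, 0.1869]
tool_rot: [-2.262, -2.179, 0.0]
ft_force: [1.2, -0.1, -0.0]
grip_width: 0.462
time: 25.2
position: [0.6175, -0.1097, 0.1872]
tool_rot: [-2.263, -2.179, -0.0]
ft_force: [-0.5, 0.3, 0.5]
grip_width: 0.733
[ 0.6175808  -0.10969357  0.18718984] [2.26327378e+00 2.17877760e+00 1.94953049e-04]
```

View pics/c6.png

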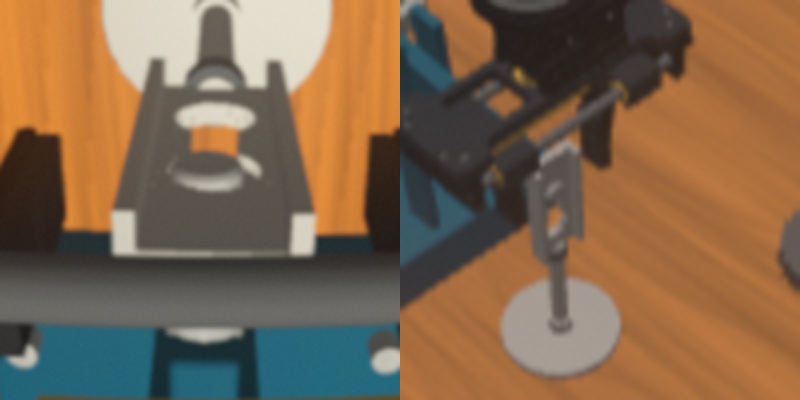

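It hangs with the head in the recess and the fingers clear on both sides. I'll retreat straight up, then away, and take a last look.

```bash
python3 -m creep '[[[0.75,0,0,-10,0,0,0],[0.75,0,0,-25,0,0,0],[0.75,0,0,-50,0,0,0],[0.75,0,0,-80,0,0,0],[0.75,0,0,-120,0,0,0]]]' 3
python3 -m creep '[[[0.75,40,0,0,0,0,0],[0.75,80,0,0,0,0,0],[0.75,120,0,0,0,0,0],[0.75,150,0,0,0,0,0],[0.75,150,0,0,0,0,0]]]' 3
python3 -m creep '[[[0.75,0,0,0,0,0,0],[0.75,0,0,0,0,0,0],[0.75,0,0,0,0,0,0],[0.75,0,0,0,0,0,0],[0.75,0,0,0,0,0,0]]]' 3
python3 shot.py C; python3 - <<'E'
from h import *
t=ctrl.get_image("scene")[...,::-1];w=cv2.imread("pics/Cr.png");T=ctrl.get_image("top")[...,::-1]
b=cv2.resize(t[140:240,180:280],(400,400),interpolation=cv2.INTER_CUBIC);c=cv2.resize(T[130:230,280:380],(400,400),interpolation=cv2.INTER_CUBIC);cv2.imwrite("pics/c7.png",np.hstack([b,c]))
E
```

```text
time: 25.8
position: [0.617, -0.1096, 0.3086]
tool_rot: [-2.263, -2.178, 0.001]
ft_force: [1.4, 0.1, -1.3]
grip_width: 0.752
time: 26.3
position: [0.6235, 0.0475, 0.3082]
tool_rot: [-2.251, -2.188, -0.005]
ft_force: [0.3, 1.2, 0.1]
grip_width: 0.753
time: 26.8
position: [0.6233, 0.0393, 0.3073]
tool_rot: [2.265, 2.177, 0.0]
ft_force: [-0.1, -0.4, -0.1]
grip_width: 0.751
[0.62323581 0.03952904 0.3072105 ] [2.26429903e+00 2.17771266e+00 5.79030440e-05]
```

View pics/c7.png

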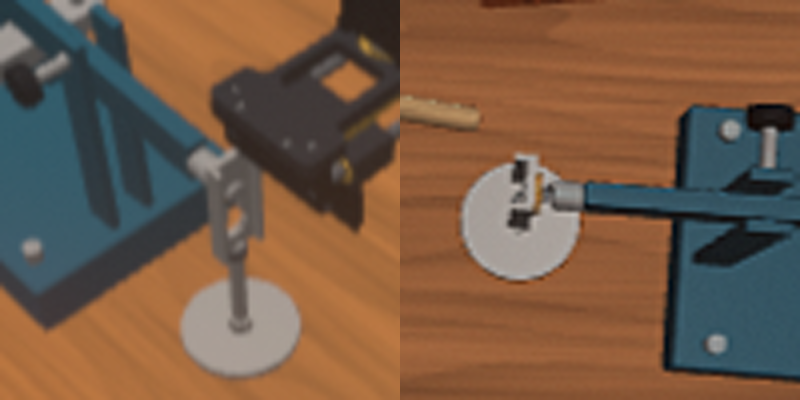

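The hanger hangs free on the stud: the head shows at about (232,190) in the left crop and the collar is against the web in the right crop. The arm is clear, so I'm handing in.

```bash
python3 -c "
from bench import ctrl
print(ctrl.close_job())"
```

```text
the job is handed in; nothing more can be done
None
```

The hanger is on the stud and hangs free. The job was handed in at about 27 s of the 72 s, with the arm clear of everything.

**What I did:**
- **Stud position:** I found the stud from two wrist-camera views. It sits about 13 mm below level, and the frame is yawed about 2°.
- **Hanging:** I slid the keyhole over the head and pushed the collar back to about 9 N. I then pulled down about 32 mm until the slot top met the stud, and eased out until the head entered the recess.

**Last checks:**
- **Locked:** the head held against a 7 N outward pull with no movement.
- **Hanging free:** pictures after release show the head in the recess and the hanger upright.
- **Gentle:** the highest reported readings were about 10.5 N on the push and about 11–12 N on the pull, counting the hanger's weight. Both are under the 20 N limit.

**Not perfect:**
- **Off centre:** the stud sits about 1–2 mm to one side in the slot and recess. This gave side forces of up to 7 N while I was taking the load off before release.
- **Bystanders:** I did not measure the other things again at the end. Nothing I saw or felt suggested they had been touched.

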